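Make up two spanner-and-socket kits from the stock and the sprung socket rail

ROBOT

A 7-joint arm with a two-finger parallel gripper is mounted at the origin on a cart in front of the work surface, level with it; the furniture and walls round the work are solid. World frame = base frame: x ahead of the robot, y to its left, z up, the work surface at z = 0. Lengths are in m, angles in rad, forces in N, time in s.
With the tool pointing down it reaches from about 0.425 to 1.025 m from the base axis. Payload 3.6 kg.
Tool frame: the origin (TCP) lies at the very end of the fingers, on their centre line; the grasp point (between the pads) lies 19 mm behind it (hold_point_z is the distance from the TCP to the grasp point, in m); z points along the fingers, y is the line along which they close (so a half turn about z gives the same grasp; the last joint's range is limited). The gripper opens to 85 mm and grips with 20 to 120 N. Pads are 22 mm wide; open, the fingers measure 114 mm over their backs; the gripper's body (76 mm by 85 mm) begins 54 mm behind the grasp point. The pads swing forward as they close: fully open they stand 13 mm farther back than shut.
Start: joints at [1.248, 0.591, 0.048, 1.609, -0.033, 0.943, -0.034], TCP at [0.165, -0.706, 0.231] pointing down, gripper open.
Joint ranges: [-2.69, 2.69], [-0.47, 2.24], [-1.27, 1.36], [0.19, 2.51], [-1.53, 4.68], [0.08, 2.07], [-3.09, 3.09]. Speed limits (rad/s): [2.57, 2.57, 3.14, 3.14, 3.14, 3.14, 3.14].

INTERFACE

Orientations are given as a 3x3 rotation matrix whose columns are the frame's x, y, z axes.
In Python, from bench import * gives the robot as it stands.
- The arm moves only by the shell command python3 -m handwheel 'ROWS'. ROWS is JSON, a list that holds one entry, the list of rows, each a list of 7 numbers: the shift along the tool's x, y, z in mm, then the turn, a rotation vector about the tool's x, y, z in rad, then the finger opening in mm, from 0 to 85.4. A call has 1 to 20 rows; each row is the pose to reach, as a shift and turn from the pose commanded when the call began, along the tool's axes at that moment; what a row does not reach only later rows make up. A row lasts 1/10 s, in which the tool goes at most 50 mm and 8.59 degrees, less where a joint would pass 70% of its speed; a pose out of reach is approached as far as the arm can. A call with a gripper value outside its range is refused whole. The fingers move at their own pace and stop on an object; the grip force is fixed at half the most. Time passes only in rows, so rows that repeat a pose let the fingers close. It gives the time, the measured TCP pose, the force, the opening and the grip force at its end, in the units of the state.
- get_state(): the state, without advancing time (a new reading comes with each control period).
- camera(name): name is "scene" or "top" or "wrist"; returns the picture (480x640x3 uint8, red, green, blue); there is no depth.
- camera_info(name): a dict with "vertical_fov" (degrees; the focal length in pixels is half the picture's height over the tangent of half this angle, whatever the lens; pixels are square), "cx", "cy" (the principal point, pixels), "k1" (the pictures are not rectified: a ray, as slopes to the right and down, at radius r is drawn at 1 + k1 r^2 times it, then the intrinsics apply), "R" (3x3) and "t" (3): a world point X has camera coordinates R X + t; the wrist camera has in their place "T_tool_cam" (4x4, takes a point from camera to tool coordinates, whose origin is the TCP and whose axes are the flange's). Camera axes: x right, y down, z forward; pixel columns grow to the right and rows downward; lengths in m; the calibration is good to about 2 mm. A picture is of the moment at which its call begins: read the wrist's pose just before it. camera_info takes no time and is no camera call.
- close_job(): hands the job in; it is judged then, once.
Trained networks look in the newest picture that a camera, given by its name, has taken for a name from the list of things; names that differ only in an ending like _2 or _b are one class to them, and where a whole thing is asked for, a point or a joint stands for the part that bears it (a point fixed in the world has none). Each returns a list of dicts, best first, with "score" (0 to 1); they miss things now and then, are a little off and sometimes report something else, mostly with a low value. They report only what shows in the picture. A call takes as long as a camera call. They do not tell look-alikes from the thing itself.
- search_frame(camera, target): "pixel" ([row, column] in pixels, amid what is visible of it).
- regions_of(camera, target): "mask" (480x640 bool, what is visible of it) and "pixel" ([row, column] in pixels, amid what is visible of it).
- spot_point(camera, target): "pixel" ([row, column] in pixels: a listed point, or the origin of a listed thing).
The state is a dict: "t": time; "joint_pos": joint angles; "qvel": joint speeds; "joint_torque": joint torques, N m; "tcp_pos": TCP position; "tcp_rot": TCP orientation; "wrist_force": force on the tool from outside, world axes, zero at the start; "wrist_torque": the same for the moment, N m; "gripper_width": finger opening in m; "gripper_force": force on a finger pad.
Only numpy, scipy, OpenCV 4.12 (cv2) and the standard library are available. Lean on these libraries where they do the work, as an engineer would, in place of code of your own. Each camera call takes 0.05 s, during which the arm holds its last target. There are 200 camera calls.

TASK

Make up the two bolt kits, each with the spanner and the socket of one size: lay the largest spanner flat in the long slot of the larger kit tray and stand the largest socket in that tray's square recess, and put the middle spanner and the middle socket into the smaller tray in the same way. The sockets are clipped on a sprung rail and have to be pulled straight up off it; stand them upright as they stood there, with the hexagon up, and set everything down rather than dropping it. The smallest spanner and the smallest socket belong to neither kit and stay where they are.

Things in the scene. Friction and masses are not known exactly. Their poses are not given: they have to be found in the camera images.
- spanner_large: largest of three bare steel combination spanners lying flat, roughly parallel, on the bench: 230 mm long, heads at both ends up to 36 mm wide, 9 mm thick; straight shank between them 10 mm wide, its top 7 mm up. Origin: middle of the length, underside; y along the spanner, z up. Loose, about 0.17 kg, balances near the origin; grip across the shank there
- spanner_medium: middle combination spanner, 188 mm long, heads up to 27 mm wide, 9 mm thick, shank 8 mm wide with its top 7 mm up. Origin: middle of the length, underside; y along the spanner, z up. Loose, about 0.15 kg
- spanner_small: smallest combination spanner, 148 mm long, heads 21 mm wide; in neither kit, stays where it lies. Origin and axes as the others
- socket_large: largest of three round steel sockets standing hexagon end up on the rail: diameter 29 mm, 38 mm high, plain cylinder above 12 mm. Origin: centre of its lower end, z up along its axis. It sits 10 mm down over a square stud, held by two sprung balls: 5 to 12 N straight up snaps it off in the first 4 mm, free after 10 mm. Loose, about 0.10 kg
- socket_medium: middle socket, diameter 23 mm, 32 mm high, held on the rail in the same way; origin and axes as the large one. Loose, about 0.06 kg
- socket_small: smallest socket, diameter 18 mm, 26 mm high, on the rail; in neither kit, stays on its stud. Origin and axes as the large one
- clip_rail: socket rail fixed to the bench: aluminium channel 204 x 35 mm with three black clips at x = -58, 0 and +58 mm, each with a steel stud; any socket may stand on any clip. Sockets rest 12 mm above the bench, studs end 22 mm above it. Origin: centre of the underside; x along the rail, z up. Fingers that close across the rail (along its y) clear the neighbours
- tray_large: larger of two grey kit trays fixed to the bench, 276 x 141 mm; dark foam, top 18 mm (rim 21) above the bench, recess floors light grey, 5 mm up. Origin: centre of underside, x along. Spanner slot 254 x 54 along x, centre x 0, y +20.5 mm, finger scoops widen it to 82 over the middle 56 mm. Square socket recess 46 x 46, centre x +57, y -38.5 mm. Third recess, at negative x: two bolts, packed
- tray_small: smaller kit tray, 234 x 127 mm, same build, heights, origin and axes. Spanner slot 212 x 46 mm along x, centre x 0, y +17.5 mm, finger scoops widen it to 74 mm over the middle 56 mm. Square socket recess 40 x 40 mm, centre x +54, y -34.5 mm. Third recess, at negative x: two smaller bolts, packed
Mind the look-alikes: they are no part of the job. What is shaped like the socket_large but blue is not meant.

How it is judged:
By the outcome, as a careful person would: the job done as asked, in the order asked, and still so for the second after the job is handed in, with the robot touching nothing.
It also fails if it takes over 109 s, if anything falls off the work surface, if the arm or the gripper's body presses on something with over 40 N, if the wrist force passes 120 N, or if a joint passes its speed limit or range.

## Working session

There is one attempt and no reset: what is moved stays moved. The work goes in short steps, Python scripts to look and compute and a shell command to move; the robot and the scene stay as the last step left them, time stands still between calls to the robot, and variables do not carry over. Pictures are saved under pics/ and viewed, at most 14 in all, crops included, and the job is handed in when it is done.

```bash
mkdir -p pics; ls
python3 - <<'E'
from bench import *
import cv2
s=get_state(); print(s['t'],s['tcp_pos'],s['tcp_rot'])
for n in ("top","scene"):
    im=camera(n); cv2.imwrite(f'pics/{n}0.png',im[:,:,::-1])
    i=camera_info(n); print(n,i)
print(camera_info("wrist"))
E
```

```text
pics
0.0 [ 0.16494598 -0.70512188  0.2301362 ] [[ 9.73702333e-01  2.27823099e-01 -6.34073449e-04]
 [ 2.27823947e-01 -9.73699931e-01  2.16646819e-03]
 [-1.23825777e-04 -2.25395225e-03 -9.99997452e-01]]
top {'vertical_fov': 42.136214151524975, 'cx': 320.66537761903476, 'cy': 241.34064239132334, 'k1': -0.04416018899180145, 'R': array([[-0.02335242, -0.99944196, -0.0238838 ],
       [-0.98203558,  0.02740718, -0.18669486],
       [ 0.18724527,  0.01909496, -0.98212758]]), 't': array([0.05706393, 0.54868239, 1.34720996])}
scene {'vertical_fov': 55.01924257131489, 'cx': 314.0188360409474, 'cy': 231.13282341679138, 'k1': -0.057010985314059806, 'R': array([[-0.66779678, -0.74433182, -0.00419492],
       [-0.43720418,  0.39679783, -0.80709602],
       [ 0.60241179, -0.53714209, -0.5904053 ]]), 't': array([0.40842241, 0.27646011, 0.86946091])}
{'vertical_fov': 67.53215804283215, 'cx': 323.35796672609655, 'cy': 241.98569752260536, 'k1': -0.02241140930749224, 'T_tool_cam': array([[ 4.89818626e-05, -9.55973707e-01, -2.93452330e-01,
         7.54434087e-02],
       [ 9.99999945e-01,  1.43002216e-04, -2.98939521e-04,
        -1.13172493e-03],
       [ 3.27742655e-04, -2.93452299e-01,  9.55973661e-01,
        -1.42826768e-01],
       [ 0.00000000e+00,  0.00000000e+00,  0.00000000e+00,
         1.00000000e+00]])}
```

View pics/top0.png

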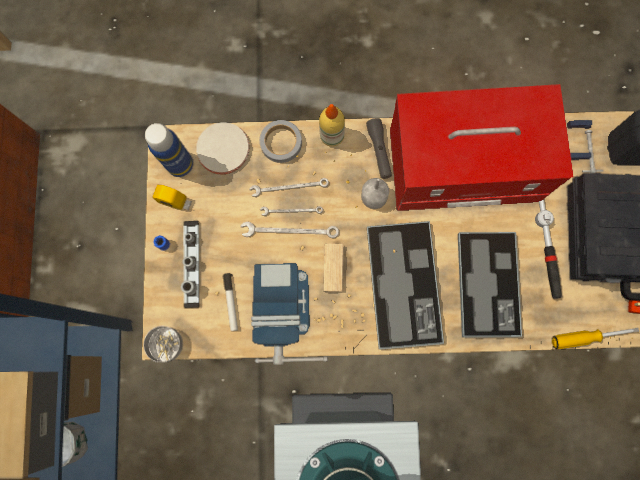

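View pics/scene0.png

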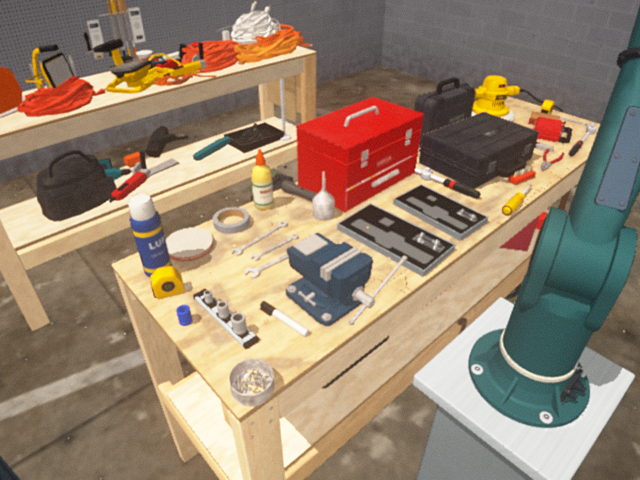

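```bash
cat > h.py <<'E'
from bench import *
import numpy as np, cv2
def pose(name,st=None):
    i=camera_info(name)
    if name=='wrist':
        T=np.array(i['T_tool_cam']); st=st or get_state()
        R=st['tcp_rot']@T[:3,:3]; c=np.array(st['tcp_pos'])+st['tcp_rot']@T[:3,3]
    else:
        R=np.array(i['R']).T; c=-R@np.array(i['t'])
    f=240/np.tan(np.radians(i['vertical_fov'])/2)
    return i,R,c,f
def w(name,px,z,st=None):
    "pixel (row,col) -> world at height z"
    i,R,c,f=pose(name,st)
    d=np.array([px[1]-i['cx'],px[0]-i['cy']])/f; u=d.copy()
    for _ in range(20): u=d/(1+i['k1']*(u@u))
    r=R@np.array([u[0],u[1],1]); return c+r*(z-c[2])/r[2]
def p(name,X,st=None):
    i,R,c,f=pose(name,st); q=R.T@(np.array(X)-c); u=q[:2]/q[2]; u=u*(1+i['k1']*(u@u))
    return np.array([u[1]*f+i['cy'],u[0]*f+i['cx']])
def crop(name,im,r0,r1,c0,c1,k,out):
    cv2.imwrite(out,cv2.resize(im[r0:r1,c0:c1,::-1],None,fx=k,fy=k,interpolation=cv2.INTER_CUBIC))
E
python3 - <<'E'
from h import *
im=camera('top')
crop('top',im,150,350,140,340,3,'pics/topc.png')
Z=dict(spanner_large=.007,spanner_medium=.007,spanner_small=.007,socket_large=.05,socket_medium=.044,socket_small=.038,clip_rail=.01,tray_large=.018,tray_small=.018)
for n,z in Z.items():
    for o in regions_of('top',n)[:4]:
        m=o['mask'].astype(np.uint8); 
        c=max(cv2.findContours(m,0,2)[0],key=cv2.contourArea).reshape(-1,2).astype(float)
        W=np.array([w('top',(a[1],a[0]),z)[:2] for a in c]).astype(np.float32)
        r=cv2.minAreaRect(W*1000)
        print(n,round(o['score'],2),np.round(o['pixel']),np.round(w('top',o['pixel'],z)[:2],3),'rect',np.round(r[0]),np.round(r[1]),round(r[2],1))
    for o in spot_point('top',n)[:3]:
        print('   pt',round(o['score'],2),np.round(o['pixel']),np.round(w('top',o['pixel'],.012 if 'sock' in n else 0)[:2],3))
E
```

```text
spanner_large 0.91 [228. 285.] [0.593 0.127] rect [589. 116.] [227.  34.] 87.7
spanner_large 0.45 [259. 194.] [0.526 0.338] rect [538. 348.] [157.  36.] 0.8
   pt 0.87 [228. 289.] [0.594 0.117]
   pt 0.66 [263. 194.] [0.517 0.342]
spanner_medium 0.55 [212. 288.] [0.63  0.118] rect [633. 111.] [144.  19.] 88.3
spanner_medium 0.54 [187. 288.] [0.692 0.118] rect [692. 114.] [ 28. 188.] 4.2
   pt 0.69 [189. 288.] [0.689 0.119]
spanner_small 0.61 [210. 284.] [0.635 0.128] rect [633. 117.] [132.  19.] 88.3
spanner_small 0.19 [238. 190.] [0.574 0.349] rect [576. 353.] [21. 13.] 44.4
   pt 0.69 [212. 293.] [0.633 0.108]
socket_large 0.75 [287. 186.] [0.455 0.348] rect [454. 341.] [34. 29.] 88.6
socket_large 0.65 [260. 196.] [0.516 0.325] rect [507. 337.] [199.  39.] 0.8
socket_large 0.61 [243. 163.] [0.557 0.401] rect [556. 404.] [37. 27.] 45.0
   pt 0.75 [289. 190.] [0.454 0.345]
   pt 0.73 [245. 165.] [0.558 0.407]
   pt 0.44 [266. 188.] [0.508 0.353]
socket_small 0.53 [240. 189.] [0.565 0.343] rect [570. 345.] [22. 16.] 44.3
   pt 0.45 [241. 190.] [0.568 0.347]
clip_rail 0.64 [256. 193.] [0.533 0.341] rect [541. 348.] [154.  38.] 0.8
   pt 0.97 [262. 193.] [0.52  0.342]
tray_large 0.69 [285. 491.] [ 0.444 -0.339] rect [ 449. -335.] [134. 238.] 88.8
tray_large 0.55 [283. 403.] [ 0.455 -0.141] rect [ 453. -143.] [282. 148.] 3.2
   pt 0.78 [282. 404.] [ 0.46  -0.146]
tray_small 0.72 [286. 486.] [ 0.443 -0.329] rect [ 450. -335.] [135. 240.] 89.5
   pt 0.85 [288. 488.] [ 0.441 -0.337]
```

View pics/topc.png

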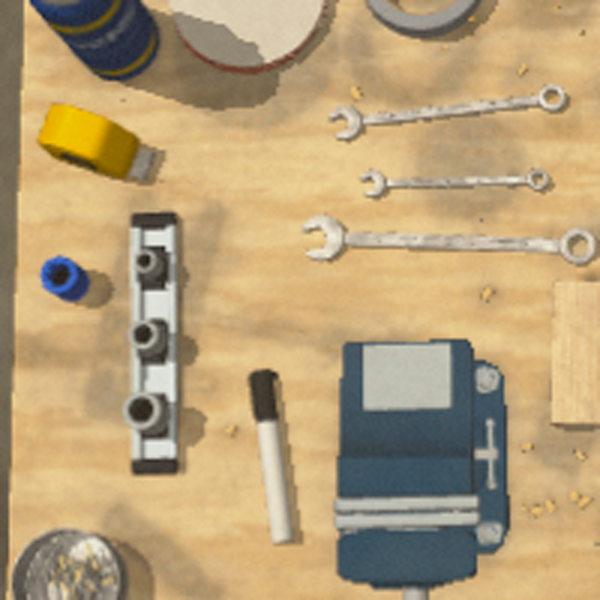

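The sockets stand on the rail in the top view: large at (287,186), middle at about (262,190), small at (240,189). The blue look-alike, off the rail at (243,163), is not meant. The spanners are large (228,288), medium (188,288) and small (212,290). The trays are large (283,403) and small (286,489).

```bash
cat >> h.py <<'E'
from scipy.spatial.transform import Rotation as Ro
def rel(x,y,z,yaw):
    "tool-frame shift (mm) and rotvec from the present pose to pose with tool down, tool x at yaw deg"
    s=get_state(); R=np.array(s['tcp_rot']); a=np.radians(yaw)
    D=np.array([[np.cos(a),np.sin(a),0],[np.sin(a),-np.cos(a),0],[0,0,-1]])
    print('rel',np.round(R.T@(np.array([x,y,z])-s['tcp_pos'])*1000,1),np.round(Ro.from_matrix(R.T@D).as_rotvec(),3))
E
python3 - <<'E'
from h import *
rel(.58,.14,.25,90)
for z in (0,.1,.15): print(z,w('top',(263,253),z),w('top',(263,300),z))
for z in (0,.2): print(z,w('top',(205,395),z),w('top',(185,400),z))
E
```

```text
rel [ 596.7 -729.2  -18.7] [-0.     0.    -1.341]
0 [0.51310855 0.20246172 0.        ] [0.51017466 0.09312213 0.        ]
0.1 [0.4973258  0.18941327 0.1       ] [0.49459751 0.08773625 0.1       ]
0.15 [0.48943442 0.18288904 0.15      ] [0.48680894 0.08504331 0.15      ]
0 [ 0.64208988 -0.13292692  0.        ] [ 0.69047218 -0.14700706  0.        ]
0.2 [ 0.59244622 -0.11201544  0.2       ] [ 0.63404722 -0.12412209  0.2       ]
```

```bash
python3 -m handwheel '[[[597,-729,-19,0,0,-1.341,50],[597,-729,-19,0,0,-1.341,50],[597,-729,-19,0,0,-1.341,50],[597,-729,-19,0,0,-1.341,50],[597,-729,-19,0,0,-1.341,50],[597,-729,-19,0,0,-1.341,50],[597,-729,-19,0,0,-1.341,50],[597,-729,-19,0,0,-1.341,50],[597,-729,-19,0,0,-1.341,50],[597,-729,-19,0,0,-1.341,50],[597,-729,-19,0,0,-1.341,50],[597,-729,-19,0,0,-1.341,50],[597,-729,-19,0,0,-1.341,50],[597,-729,-19,0,0,-1.341,50],[597,-729,-19,0,0,-1.341,50],[597,-729,-19,0,0,-1.341,50],[597,-729,-19,0,0,-1.341,50],[597,-729,-19,0,0,-1.341,50],[597,-729,-19,0,0,-1.341,50],[597,-729,-19,0,0,-1.341,50]]]'
cat > look.py <<'E'
from h import *
import sys
# usage: look.py out name:z ...
s=get_state(); im=camera('wrist'); cv2.imwrite(sys.argv[1],im[:,:,::-1])
print('tcp',np.round(s['tcp_pos'],4),'t',s['t'],'q',np.round(s['joint_pos'],2))
for a in sys.argv[2:]:
    n,z=a.split(':'); z=float(z)
    for o in regions_of('wrist',n)[:3]:
        m=o['mask'].astype(np.uint8)
        c=max(cv2.findContours(m,0,2)[0],key=cv2.contourArea).reshape(-1,2)
        W=np.array([w('wrist',(b[1],b[0]),z,s)[:2] for b in c]).astype(np.float32)
        r=cv2.minAreaRect(W*1000)
        print(n,round(o['score'],2),np.round(o['pixel']),'rect',np.round(r[0],1),np.round(r[1],1),round(r[2],1))
    if 'sock' in n or 'tray' in n or 'rail' in n:
        for o in spot_point('wrist',n)[:3]: print('  pt',round(o['score'],2),np.round(o['pixel']),np.round(w('wrist',o['pixel'],.012 if 'sock' in n else 0,s)[:2],4))
E
python3 look.py pics/w1.png spanner_large:.007 spanner_medium:.007 spanner_small:.007 clip_rail:.01
```

```text
t: 3.05
tcp_pos: [0.5826, 0.1485, 0.2514]
tcp_rot: [[-0.009, 1.0, 0.004], [1.0, 0.009, 0.007], [0.007, 0.004, -1.0]]
wrist_force: [-1.1, 0.1, 0.7]
gripper_width: 0.05
gripper_force: 0.0
tcp [0.5826 0.1485 0.2514] t 3.05 q [ 0.04  0.45 -0.5   1.86  0.27  0.89 -0.58]
spanner_large 0.74 [214. 326.] rect [590.2 119.8] [230.1  37. ] 87.8
spanner_medium 0.93 [222. 422.] rect [694.  118.7] [ 26.6 187.2] 5.4
spanner_small 0.81 [228. 370.] rect [637.9 113. ] [ 20.5 143.6] 1.3
clip_rail 0.6 [ 13. 259.] rect [516.  336.6] [202.2  17.8] 0.3
```

View pics/w1.png

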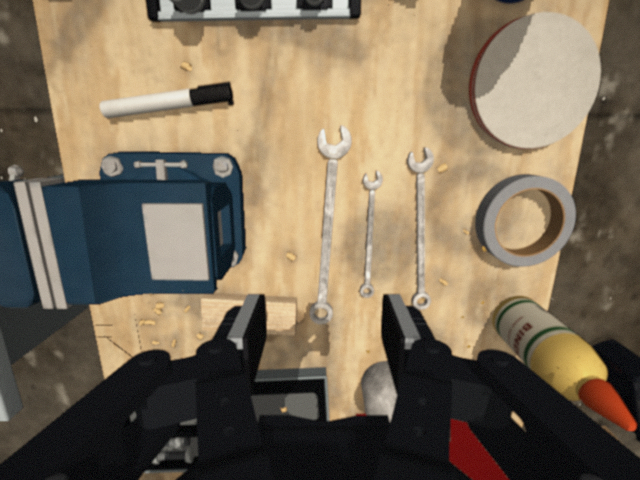

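The wrist view shows the large spanner amid (214,326), the small at (228,370) and the medium at (222,422). The vise is clear on the left.

```bash
python3 -c "
from h import *
rel(.590,.1198,.06,87.8)"
```

```text
rel [-17.5  10.3 190.1] [-0.001  0.002  0.036]
```

```bash
python3 -m handwheel '[[[-17.5,10.3,50,0,0,0.036,30],[-17.5,10.3,100,0,0,0.036,30],[-17.5,10.3,150,0,0,0.036,30],[-17.5,10.3,190,0,0,0.036,30],[-17.5,10.3,190,0,0,0.036,30],[-17.5,10.3,190,0,0,0.036,30]]]'
python3 -c "
from h import *
rel(.590,.1198,.003,87.8)"; python3 look.py pics/w2.png spanner_large:.007
```

```text
t: 3.95
tcp_pos: [0.5905, 0.1215, 0.0605]
tcp_rot: [[0.037, 0.999, -0.001], [0.999, -0.037, -0.001], [-0.001, -0.001, -1.0]]
wrist_force: [0.9, -0.6, 1.1]
gripper_width: 0.0298
gripper_force: 0.0
rel [-1.6 -0.4 57.6] [-0.001  0.001  0.001]
tcp [0.5905 0.1215 0.0605] t 3.95 q [-0.03  0.7  -0.35  1.98  0.44  0.54 -0.73]
spanner_large 0.84 [206. 322.] rect [587.5 105.1] [188.5  27.7] 86.5
```

```bash
python3 -m handwheel '[[[-1.6,-0.4,30,0,0,0,30],[-1.6,-0.4,57,0,0,0,30],[-1.6,-0.4,57,0,0,0,30],[-1.6,-0.4,57,0,0,0,30],[-1.6,-0.4,57,0,0,0,0],[-1.6,-0.4,57,0,0,0,0],[-1.6,-0.4,57,0,0,0,0],[-1.6,-0.4,57,0,0,0,0],[-1.6,-0.4,57,0,0,0,0]]]'
```

```text
t: 4.95
tcp_pos: [0.5914, 0.1213, 0.0056]
tcp_rot: [[0.036, 0.999, 0.003], [0.999, -0.036, 0.001], [0.001, 0.003, -1.0]]
wrist_force: [-0.9, -0.9, 6.1]
gripper_width: 0.0063
gripper_force: 58.9
```

```bash
python3 -m handwheel '[[[0,0,-30,0,0,0,0],[0,0,-60,0,0,0,0],[0,0,-100,0,0,0,0],[0,0,-100,0,0,0,0]]]'; python3 look.py pics/w3.png spanner_large:.007
```

```text
t: 5.35
tcp_pos: [0.5943, 0.1223, 0.1093]
tcp_rot: [[0.036, 0.999, 0.011], [0.999, -0.036, 0.003], [0.004, 0.011, -1.0]]
wrist_force: [0.7, 0.6, -1.8]
gripper_width: 0.006
gripper_force: 58.8
tcp [0.5943 0.1223 0.1093] t 5.35 q [ 0.    0.63 -0.4   1.96  0.41  0.62 -0.69]
spanner_large 0.68 [147. 327.] rect [594.5  83.7] [235.3  17.8] 87.5
```

View pics/w3.png

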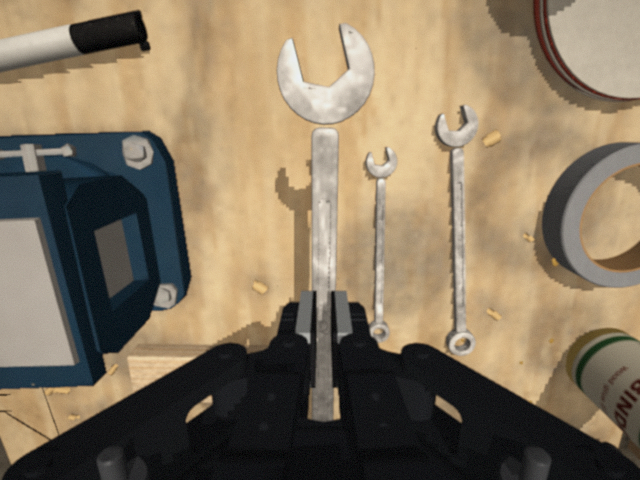

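The large spanner is held: it runs from its head at (75,325) down between the pads. I'll carry it over the large tray and look there.

```bash
python3 -c "
from h import *
rel(.455,-.122,.23,3)
for (r,c) in ((231,367),(222,429),(347,378),(345,445)): print(w('top',(r,c),.021)[:2])"
```

```text
rel [-247.5 -126.8 -125.5] [ 0.002 -0.003  1.482]
[ 0.57718623 -0.06358826]
[ 0.59433829 -0.20712123]
[ 0.31317791 -0.07834837]
[ 0.31369993 -0.22732464]
```

```bash
python3 -m handwheel '[[[0,0,-50,0,0,0,0],[0,0,-100,0,0,0,0],[-247.5,-127,-127,0,0,1.48,0],[-247.5,-127,-127,0,0,1.48,0],[-247.5,-127,-127,0,0,1.48,0],[-247.5,-127,-127,0,0,1.48,0],[-247.5,-127,-127,0,0,1.48,0],[-247.5,-127,-127,0,0,1.48,0],[-247.5,-127,-127,0,0,1.48,0],[-247.5,-127,-127,0,0,1.48,0],[-247.5,-127,-127,0,0,1.48,0],[-247.5,-127,-127,0,0,1.48,0],[-247.5,-127,-127,0,0,1.48,0],[-247.5,-127,-127,0,0,1.48,0],[-247.5,-127,-127,0,0,1.48,0]]]'; python3 look.py pics/w4.png tray_large:.021 tray_small:.021
```

```text
t: 6.95
tcp_pos: [0.454, -0.1218, 0.2298]
tcp_rot: [[0.998, 0.057, -0.001], [0.057, -0.998, 0.0], [-0.001, -0.0, -1.0]]
wrist_force: [-0.0, 0.2, -1.6]
gripper_width: 0.0061
gripper_force: 58.9
tcp [ 0.454  -0.1218  0.2298] t 6.95 q [ 0.27  0.28 -0.12  2.16  0.05  0.7  -1.41]
tray_large 0.7 [189. 365.] rect [ 456.7 -172.5] [278.5  83.2] 3.7
  pt 0.94 [210. 344.] [ 0.4506 -0.1429]
tray_small 0.69 [212. 528.] rect [ 449.6 -329. ] [140.2 239.2] 88.5
  pt 0.9 [223. 521.] [ 0.4484 -0.3335]
```

View pics/w4.png

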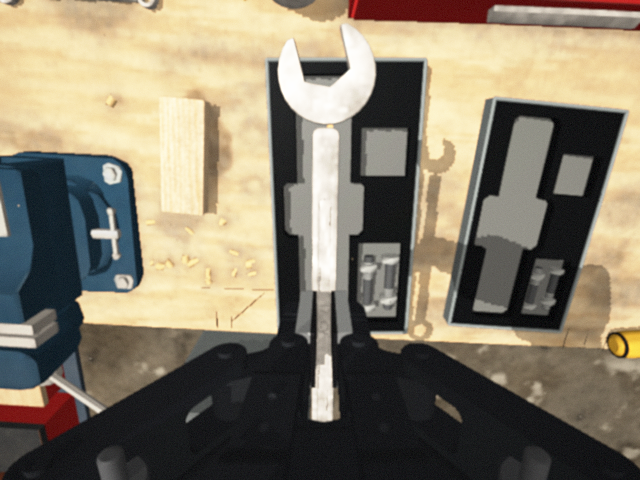

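The wrist view shows the large tray's corners at (61,267), (59,427) and (332,407). The small tray's corners are (98,491), (111,627), (331,561) and (323,448). I'll fit both tray poses from these.

```bash
cat > fit.py <<'E'
from h import *
s=get_state()
def fit(L,W,cs,ids,extra=()):
    C=np.array([[L,W],[L,-W],[-L,-W],[-L,W]])[ids]/2000; P=np.array([w('wrist',c,.021,s)[:2] for c in cs])
    a,b=C-C.mean(0),P-P.mean(0); th=np.arctan2((a[:,0]*b[:,1]-a[:,1]*b[:,0]).sum(),(a*b).sum())
    R=np.array([[np.cos(th),-np.sin(th)],[np.sin(th),np.cos(th)]]); t=P.mean(0)-R@C.mean(0)
    print('deg',np.degrees(th),'t',t,'res mm',np.round(((R@C.T).T+t-P)*1000,1).tolist())
    return R,t
R,t=fit(276,141,[(61,267),(59,427),(332,407)],[0,1,2]); print('slot',R@[0,.0205]+t,'rec',R@[.057,-.0385]+t, 'recpx',p('wrist',[*(R@[.057,-.0385]+t),.018],s))
R,t=fit(234,127,[(98,491),(111,627),(331,561),(323,448)],[0,1,2,3]); print('slot',R@[0,.0175]+t,'rec',R@[.054,-.0345]+t,'recpx',p('wrist',[*(R@[.054,-.0345]+t),.018],s))
for r,c in ((209,285),(209,363)): print('scoop edges',w('wrist',(r,c),.018,s))
rel(.454,-.1218,.2298,3)
E
python3 fit.py
```

```text
deg 3.592845439179622 t [ 0.45485561 -0.14265875] res mm [[0.6, -0.8], [-0.3, 1.1], [-0.3, -0.3]]
slot [ 0.45357096 -0.12219904] rec [ 0.51415622 -0.17751112] recpx [152.21518781 385.74835288]
deg -1.1292135074103142 t [ 0.45035501 -0.3323263 ] res mm [[0.1, -2.3], [0.3, 1.9], [0.4, 1.5], [-0.8, -1.1]]
slot [ 0.45069988 -0.3148297 ] rec [ 0.50366462 -0.36788379] recpx [174.96628366 575.5415671 ]
scoop edges [ 0.45310585 -0.08205336  0.018     ]
scoop edges [ 0.45745486 -0.16046275  0.018     ]
rel [-0.4 -0.2  0.4] [-0.     0.     0.003]
```

```bash
python3 -m handwheel '[[[0,0,50,0,0,-0.01,0],[0,0,100,0,0,-0.01,0],[0,0,150,0,0,-0.01,0],[0,0,190,0,0,-0.01,0],[0,0,200,0,0,-0.01,0],[0,0,205,0,0,-0.01,0],[0,0,210,0,0,-0.01,0],[0,0,214,0,0,-0.01,0],[0,0,217,0,0,-0.01,0],[0,0,217,0,0,-0.01,0]]]'
```

```text
t: 8.2
tcp_pos: [0.4549, -0.1221, 0.014]
tcp_rot: [[0.998, 0.065, 0.001], [0.065, -0.998, -0.0], [0.001, 0.0, -1.0]]
wrist_force: [-0.3, -0.4, -1.9]
gripper_width: 0.0058
gripper_force: 59.0
```

```bash
python3 -m handwheel '[[[0,0,2,0,0,0,0],[0,0,3,0,0,0,0],[0,0,3,0,0,0,0]]]' | egrep 'pos|force'; python3 look.py pics/w5.png spanner_large:.01
```

```text
tcp_pos: [0.4547, -0.122, 0.0107]
wrist_force: [0.9, 0.8, 2.9]
gripper_force: 60.6
tcp [ 0.4547 -0.122   0.0107] t 8.5 q [ 0.19  0.68 -0.04  2.3   0.15  0.16 -1.49]
spanner_large 0.56 [148. 327.] rect [ 480.9 -125.2] [173.2  36.2] 8.0
```

View pics/w5.png

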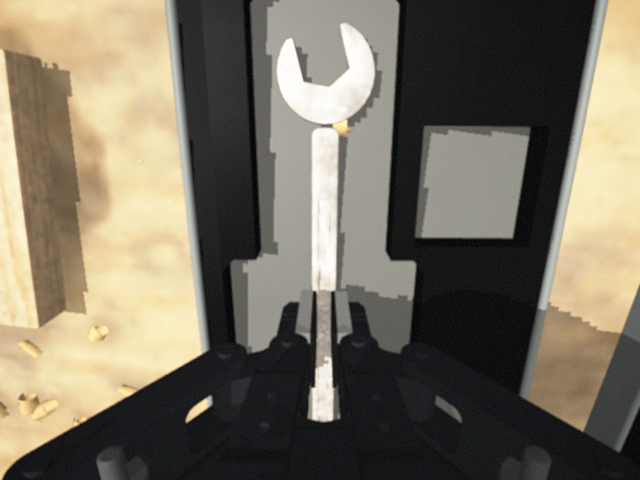

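The head lies in the slot and the tool is in light contact. I'll release.

```bash
python3 -m handwheel '[[[0,0,0,0,0,0,30],[0,0,0,0,0,0,30],[0,0,0,0,0,0,30],[0,0,-20,0,0,0,30],[0,0,-60,0,0,0,30],[0,0,-110,0,0,0,30],[0,0,-160,0,0,0,30],[0,0,-210,0,0,0,30],[0,0,-240,0,0,0,30],[0,0,-240,0,0,0,30]]]' | egrep 'pos|force'; python3 look.py pics/w6.png spanner_large:.010 tray_large:.021; python3 -c "
from h import *
rel(.51,.343,.22,0)"
```

```text
tcp_pos: [0.4573, -0.1226, 0.2548]
wrist_force: [0.3, -0.1, 0.1]
gripper_force: 0.0
tcp [ 0.4573 -0.1226  0.2548] t 9.6 q [ 0.29  0.24 -0.15  2.14  0.05  0.75 -1.4 ]
spanner_large 0.96 [189. 322.] rect [ 451.7 -122.9] [230.5  34.9] 4.3
tray_large 0.66 [186. 344.] rect [ 455.  -140.5] [279.2 146.8] 3.4
  pt 0.94 [210. 343.] [ 0.4515 -0.1443]
rel [  87.  -460.1   29. ] [-0.001  0.003  0.065]
```

View pics/w6.png

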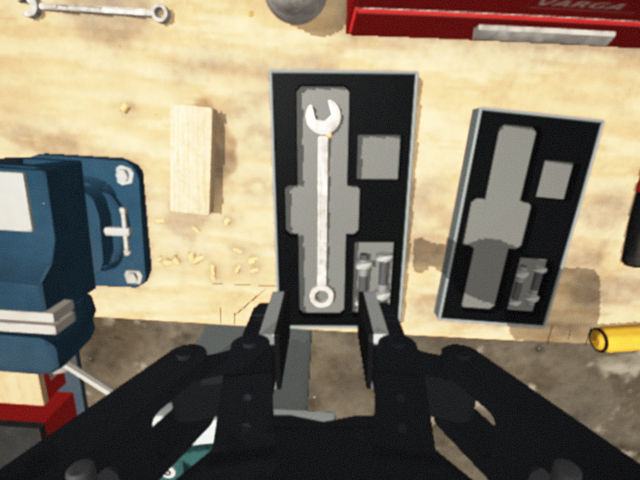

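The large spanner lies flat in its slot, head at (117,322) and ring at (296,320). Next is the rail.

```bash
python3 -m handwheel '[[[87,-460,0,0,0,0.065,50],[87,-460,0,0,0,0.065,50],[87,-460,0,0,0,0.065,50],[87,-460,0,0,0,0.065,50],[87,-460,0,0,0,0.065,50],[87,-460,0,0,0,0.065,50],[87,-460,0,0,0,0.065,50],[87,-460,0,0,0,0.065,50],[87,-460,0,0,0,0.065,50],[87,-460,0,0,0,0.065,50],[87,-460,0,0,0,0.065,50],[87,-460,0,0,0,0.065,50],[87,-460,0,0,0,0.065,50]]]' | egrep 'pos|force'; python3 look.py pics/w7.png socket_large:.05 socket_medium:.044 socket_small:.038 clip_rail:.01
```

```text
tcp_pos: [0.5114, 0.3397, 0.2491]
wrist_force: [0.3, 0.2, 0.6]
gripper_force: 0.0
tcp [0.5114 0.3397 0.2491] t 11.1 q [-0.47  0.44 -0.26  1.84  0.15  0.88 -2.38]
socket_large 0.87 [156. 246.] rect [565.4 409.9] [31.2 28.1] 89.7
socket_large 0.8 [257. 317.] rect [464.5 347. ] [28.5 39.7] 89.8
socket_large 0.75 [173. 319.] rect [523.6 347.8] [182.  31.] 1.2
  pt 0.87 [154. 251.] [0.5644 0.4151]
  pt 0.64 [255. 316.] [0.4541 0.3485]
socket_medium 0.59 [202. 315.] rect [518.8 348.6] [21.7 24.9] 89.8
socket_medium 0.31 [ 15. 538.] rect [680.2 145.5] [ 24.9 162.3] 3.1
  pt 0.64 [146. 312.] [0.5729 0.3515]
clip_rail 0.81 [174. 319.] rect [539.  348.7] [157.5  34.4] 1.3
  pt 0.85 [200. 317.] [0.5148 0.3477]
```

View pics/w7.png

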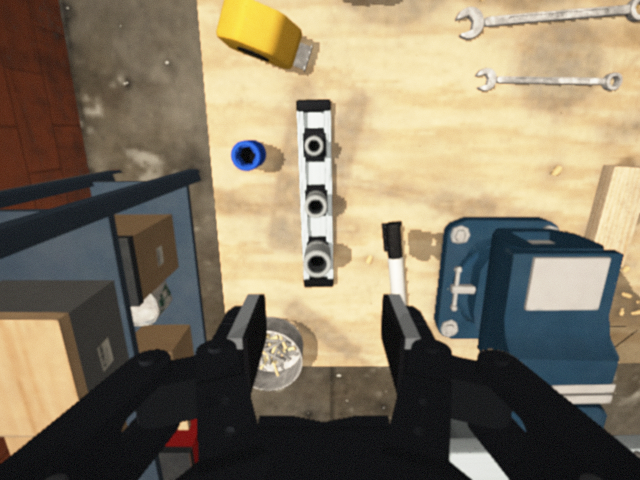

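Candidates in pixels: rail sockets at (261,318) largest, (205,316) middle and (146,314) smallest, and the blue look-alike at (155,248). The steel one on the near clip fits socket_large, being the widest and not blue. I'll confirm it in a crop.

Run:
```python
from h import *
im=cv2.imread('pics/w7.png')
cv2.imwrite('pics/w7c.png',cv2.resize(im[90:300,220:360],None,fx=2.8,fy=2.8,interpolation=cv2.INTER_CUBIC))
s=get_state()
for r,c,z in((261,318,.05),(205,316,.044),(146,314,.038)): print(w('wrist',(r,c),z,s))
for r,c in ((101,297),(100,331),(286,305),(286,333)): print('rail',w('wrist',(r,c),.01,s))
```

```text
[0.4610778  0.34933698 0.05      ]
[0.51765128 0.35112838 0.044     ]
[0.57385017 0.35281318 0.038     ]
rail [0.6165373  0.37020624 0.01      ]
rail [0.61744452 0.33620659 0.01      ]
rail [0.41557757 0.36525174 0.01      ]
rail [0.41557479 0.33273879 0.01      ]
```

View pics/w7c.png

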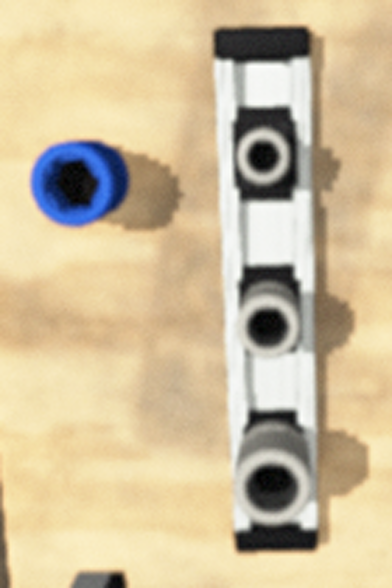

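The crop confirms it: widest steel socket at the near end of the rail, medium in the middle, small at the far end, and blue off the rail.

```bash
python3 -c "
from h import *
rel(.4595,.350,.12,1)"
```

```text
rel [-52.   -7.5 130.5] [-0.    -0.    -0.018]
```

```bash
python3 -m handwheel '[[[-52,-7.5,40,0,0,-0.018,60],[-52,-7.5,80,0,0,-0.018,60],[-52,-7.5,130,0,0,-0.018,60],[-52,-7.5,130,0,0,-0.018,60],[-52,-7.5,130,0,0,-0.018,60],[-52,-7.5,130,0,0,-0.018,60]]]' | egrep 'pos|force'; python3 look.py pics/w8.png socket_large:.05 socket_medium:.044
python3 - <<'E'
from h import *
s=get_state(); im=cv2.imread('pics/w8.png'); rel(.4595,.350,.028,1)
print(p('wrist',[.4595,.350,.05],s))
r,c=map(int,p('wrist',[.4595,.350,.05],s)); g=cv2.cvtColor(im,6)
for (R0,C0) in ((r,c),):
  a=g[max(0,r-70):r+70,c-70:c+70]; print(cv2.HoughCircles(cv2.medianBlur(a,5),cv2.HOUGH_GRADIENT,1,20,param1=100,param2=25,minRadius=10,maxRadius=50),max(0,r-70),c-70)
E
```

```text
tcp_pos: [0.4614, 0.3515, 0.1226]
wrist_force: [-0.2, 0.0, 0.3]
gripper_force: 0.0
tcp [0.4614 0.3515 0.1226] t 12.15 q [-0.56  0.56 -0.23  2.02  0.23  0.58 -2.5 ]
socket_large 0.92 [ 84. 224.] rect [561.9 408.6] [33.1 26.9] 73.4
socket_large 0.57 [256. 332.] rect [462.7 347.2] [36.8 27.6] 1.0
  pt 0.89 [ 88. 232.] [0.5637 0.415 ]
  pt 0.63 [243. 332.] [0.4585 0.347 ]
  pt 0.27 [164. 332.] [0.5156 0.3479]
socket_medium 0.88 [166. 332.] rect [515.9 348.9] [22.7 22.1] 46.0
  pt 0.7 [161. 334.] [0.5176 0.3468]
rel [-1.3  0.9 94. ] [-0.002 -0.003 -0.   ]
[257.69298414 326.80772602]
[[[76.5 74.5 15. ]]] 187 256
```

View pics/w8.png

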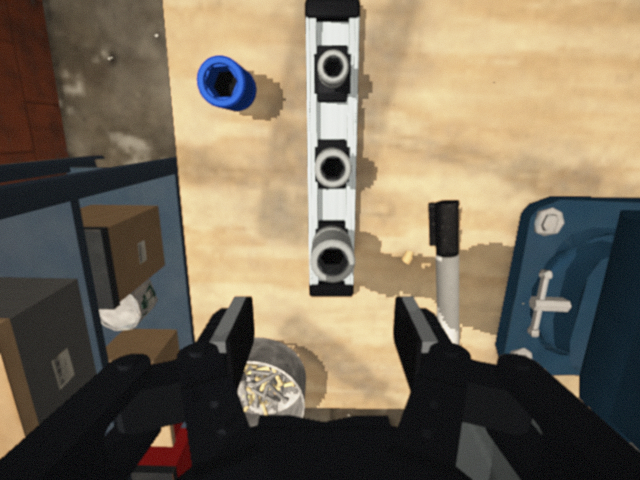

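The close view puts the large socket's top centre at (261,332), so its position is about (0.458, 0.3467). I'll descend there.

```bash
python3 -c "
from h import *
rel(.458,.3467,.028,1)"
```

```text
rel [-2.8  4.2 94. ] [-0.002 -0.003 -0.   ]
```

```bash
python3 -m handwheel '[[[-3,4.2,30,0,0,0,60],[-3,4.2,60,0,0,0,60],[-3,4.2,80,0,0,0,60],[-3,4.2,93,0,0,0,60],[-3,4.2,93,0,0,0,60],[-3,4.2,93,0,0,0,60]]]' | egrep 'pos|force'; python3 -m handwheel '[[[0,0,0,0,0,0,10],[0,0,0,0,0,0,10],[0,0,0,0,0,0,10],[0,0,0,0,0,0,10]]]'
```

```text
tcp_pos: [0.457, 0.3465, 0.0279]
wrist_force: [0.1, -0.5, 0.7]
gripper_force: 0.0
t: 13.4
tcp_pos: [0.4571, 0.3465, 0.0286]
tcp_rot: [[1.0, 0.018, 0.002], [0.018, -1.0, 0.001], [0.002, -0.001, -1.0]]
wrist_force: [-1.0, -0.9, 4.5]
gripper_width: 0.0269
gripper_force: 58.7
```

```bash
python3 -m handwheel '[[[0,0,-3,0,0,0,10],[0,0,-6,0,0,0,10],[0,0,-10,0,0,0,10],[0,0,-15,0,0,0,10],[0,0,-25,0,0,0,10],[0,0,-60,0,0,0,10],[0,0,-100,0,0,0,10],[0,0,-100,0,0,0,10]]]'; python3 look.py pics/w9.png socket_large:.1 socket_medium:.044
```

```text
t: 14.2
tcp_pos: [0.4594, 0.3487, 0.1329]
tcp_rot: [[1.0, 0.018, 0.008], [0.018, -1.0, 0.007], [0.008, -0.007, -1.0]]
wrist_force: [-0.4, -0.3, -1.1]
gripper_width: 0.027
gripper_force: 61.0
tcp [0.4594 0.3487 0.1329] t 14.2 q [-0.55  0.54 -0.24  2.02  0.23  0.59 -2.5 ]
socket_large 0.8 [317. 322.] rect [438.2 349.8] [59.1 38.6] 1.3
socket_large 0.67 [ 86. 225.] rect [554.9 396. ] [26.4 20.8] 53.7
  pt 0.77 [292. 324.] [0.4128 0.3495]
  pt 0.73 [ 89. 233.] [0.5626 0.4148]
socket_medium 0.67 [161. 328.] rect [516.  348.3] [23.1 22.3] 1.1
socket_medium 0.41 [319. 323.] rect [407.5 349.5] [78.8 51. ] 0.7
  pt 0.8 [159. 328.] [0.5169 0.3488]
```

View pics/w9.png

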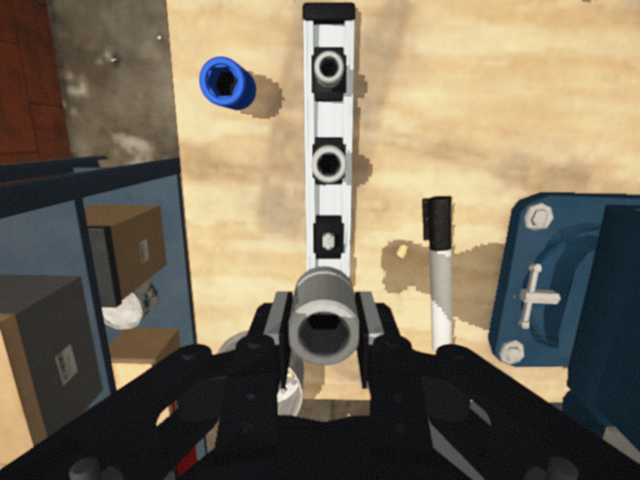

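The large socket is off its stud and upright between the pads, around (320,325). The middle and small ones are still on the rail. I'll turn to yaw 93.6 so the wrist camera stays clear of the toolbox.

```bash
python3 -c "
from h import *
rel(.5142,-.1775,.20,93.6)"
```

```text
rel [ 49.  523.7 -72.8] [-0.     0.003 -1.616]
```

```bash
python3 -m handwheel '[[[0,0,-50,0,0,0,10],[0,0,-100,0,0,0,10],[49,524,-115,0,0,-1.616,10],[49,524,-115,0,0,-1.616,10],[49,524,-115,0,0,-1.616,10],[49,524,-115,0,0,-1.616,10],[49,524,-115,0,0,-1.616,10],[49,524,-115,0,0,-1.616,10],[49,524,-115,0,0,-1.616,10],[49,524,-115,0,0,-1.616,10],[49,524,-115,0,0,-1.616,10],[49,524,-115,0,0,-1.616,10],[49,524,-115,0,0,-1.616,10],[49,524,-115,0,0,-1.616,10],[49,524,-73,0,0,-1.616,10],[49,524,-73,0,0,-1.616,10],[49,524,-73,0,0,-1.616,10]]]' | egrep 'pos|force|width'; python3 -c "
from h import *
print(get_state()['joint_pos'])
im=camera('wrist'); cv2.imwrite('pics/w10.png',im[:,:,::-1])
rel(.5142,-.1775,.05,93.6)"
```

```text
tcp_pos: [0.5134, -0.1764, 0.199]
wrist_force: [0.0, -0.9, -1.1]
gripper_width: 0.0272
gripper_force: 61.1
[ 0.66265601  0.45763394 -0.55270608  2.02818994  0.34514432  0.75141087
 -0.03691134]
rel [ -1.3  -0.4 150.3] [-0.001 -0.001  0.001]
```

```bash
python3 -m handwheel '[[[-1,-0.5,50,0,0,0,10],[-1,-0.5,100,0,0,0,10],[-1,-0.5,140,0,0,0,10],[-1,-0.5,155,0,0,0,10],[-1,-0.5,165,0,0,0,10],[-1,-0.5,171,0,0,0,10],[-1,-0.5,175,0,0,0,10],[-1,-0.5,175,0,0,0,10]]]' | egrep 'pos|force'
python3 - <<'E'
from h import *
im=camera('wrist'); cv2.imwrite('pics/w11.png',im[:,:,::-1])
E
```

```text
tcp_pos: [0.5152, -0.1782, 0.026]
wrist_force: [-0.6, 0.5, -0.3]
gripper_force: 61.1
```

View pics/w11.png

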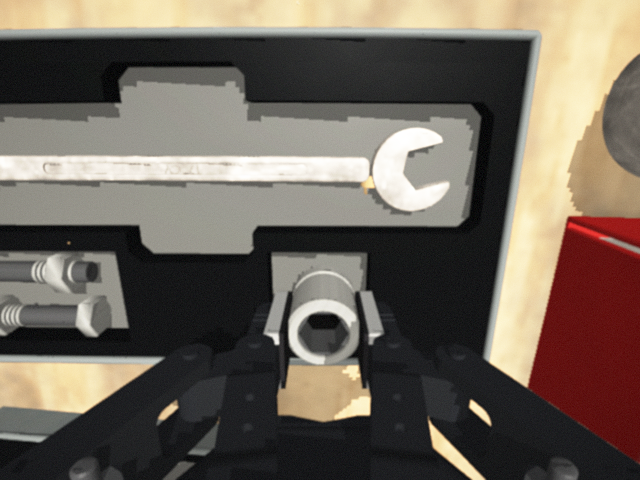

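The socket stands over the recess, centred between its edges at columns 270 and 367. I'll lower it until it touches.

```bash
for i in 1 2; do :; done; python3 -m handwheel '[[[0,0,2,0,0,0,10],[0,0,3.5,0,0,0,10],[0,0,3.5,0,0,0,10]]]' | egrep 'pos|force'
```

```text
tcp_pos: [0.5144, -0.1783, 0.0219]
wrist_force: [-0.3, 0.2, -1.2]
gripper_force: 61.1
```

```bash
python3 -m handwheel '[[[0,0,1,0,0,0,10],[0,0,1.5,0,0,0,10],[0,0,1.5,0,0,0,10]]]' | egrep 'pos|force'
```

```text
tcp_pos: [0.5145, -0.1783, 0.0216]
wrist_force: [-2.2, 0.7, 10.8]
gripper_force: 62.4
```

```bash
python3 -m handwheel '[[[0,0,-1,0,0,0,45],[0,0,-1,0,0,0,45],[0,0,-1,0,0,0,45],[0,0,-20,0,0,0,45],[0,0,-60,0,0,0,45],[0,0,-110,0,0,0,45],[0,0,-160,0,0,0,45],[0,0,-200,0,0,0,45],[0,0,-200,0,0,0,45]]]' | egrep 'pos|force'; python3 look.py pics/w12.png socket_large:.043; python3 -c "
from h import *
rel(.694,.1187,.22,95.2)"
```

```text
tcp_pos: [0.5184, -0.1786, 0.2258]
wrist_force: [-0.4, -0.5, -0.3]
gripper_force: 0.0
tcp [ 0.5184 -0.1786  0.2258] t 18.55 q [ 0.7   0.43 -0.59  2.    0.33  0.79 -0.02]
socket_large 0.55 [211. 317.] rect [ 514.6 -173.2] [27.9 33. ] 3.5
  pt 0.81 [206. 316.] [ 0.513  -0.1756]
rel [285.2 198.7  -0.7] [-0.001 -0.    -0.028]
```

```bash
python3 -m handwheel '[[[285,199,0,0,0,-0.028,30],[285,199,0,0,0,-0.028,30],[285,199,0,0,0,-0.028,30],[285,199,0,0,0,-0.028,30],[285,199,0,0,0,-0.028,30],[285,199,0,0,0,-0.028,30],[285,199,0,0,0,-0.028,30],[285,199,0,0,0,-0.028,30],[285,199,0,0,0,-0.028,30],[285,199,50,0,0,-0.028,30],[285,199,100,0,0,-0.028,30],[285,199,100,0,0,-0.028,30],[285,199,100,0,0,-0.028,30]]]' | egrep 'pos|force'; python3 look.py pics/w13.png spanner_medium:.007 spanner_small:.007; python3 -c "
from h import *
rel(.694,.1187,.004,95.2)"
```

```text
tcp_pos: [0.6937, 0.1167, 0.1189]
wrist_force: [1.0, -0.1, 0.6]
gripper_force: 0.0
tcp [0.6937 0.1167 0.1189] t 20.0 q [ 0.09  0.74 -0.51  1.71  0.47  0.82 -0.54]
spanner_medium 0.91 [206. 326.] rect [695.6 118.8] [ 26.3 186.3] 6.0
spanner_small 0.61 [217. 247.] rect [638.5 113.9] [ 22.1 147.6] 0.9
rel [ -0.2  -3.5 119.3] [ 0.005 -0.001 -0.   ]
```

```bash
python3 -c "
from h import *
print(get_state()['tcp_pos']); rel(.695,.1188,.004,95.5)"
```

```text
[0.69692153 0.1191165  0.12330017]
rel [ -0.2  -2.5 119.3] [ 0.005 -0.001 -0.006]
```

```bash
python3 -m handwheel '[[[0,-1.5,40,0,0,-0.005,30],[0,-1.5,80,0,0,-0.005,30],[0,-1.5,105,0,0,-0.005,30],[0,-1.5,117,0,0,-0.005,30],[0,-1.5,117,0,0,-0.005,30],[0,-1.5,117,0,0,-0.005,30]]]' | egrep 'pos|force'
python3 -m handwheel '[[[0,0,0,0,0,0,0],[0,0,0,0,0,0,0],[0,0,0,0,0,0,0],[0,0,0,0,0,0,0]]]' | egrep 'pos|force|width'
```

```text
tcp_pos: [0.6953, 0.1194, 0.0055]
wrist_force: [-0.0, -0.3, 0.4]
gripper_force: 0.0
tcp_pos: [0.6949, 0.1192, 0.0055]
wrist_force: [0.2, -1.2, 6.1]
gripper_width: 0.0038
gripper_force: 59.1
```

```bash
python3 -m handwheel '[[[0,0,-50,0,0,0,0],[0,0,-100,0,0,0,0],[0,0,-150,0,0,0,0],[0,0,-200,0,0,0,0],[0,0,-245,0,0,0,0],[0,0,-245,0,0,0,0]]]' | egrep 'pos|force|width'; python3 -c "
from h import *
rel(.47,0,.25,45);rel(.4507,-.3148,.25,-1.1)"
```

```text
tcp_pos: [0.6978, 0.1209, 0.2571]
wrist_force: [1.3, 0.7, -1.6]
gripper_width: 0.0037
gripper_force: 58.9
rel [ -98.6 -238.4    3.3] [ 0.013 -0.009  0.881]
rel [-410.1 -287.7    1.8] [ 0.009 -0.015  1.686]
```

```bash
python3 -m handwheel '[[[-99,-238,0,0,0,0.881,0],[-99,-238,0,0,0,0.881,0],[-99,-238,0,0,0,0.881,0],[-99,-238,0,0,0,0.881,0],[-99,-238,0,0,0,0.881,0],[-99,-238,0,0,0,0.881,0],[-410,-288,0,0,0,1.686,0],[-410,-288,0,0,0,1.686,0],[-410,-288,0,0,0,1.686,0],[-410,-288,0,0,0,1.686,0],[-410,-288,0,0,0,1.686,0],[-410,-288,0,0,0,1.686,0],[-410,-288,0,0,0,1.686,0],[-410,-288,0,0,0,1.686,0],[-410,-288,0,0,0,1.686,0],[-410,-288,0,0,0,1.686,0],[-410,-288,0,0,0,1.686,0],[-410,-288,0,0,0,1.686,0]]]' | egrep 'pos|rot|force|width'; python3 look.py pics/w14.png tray_small:.021; python3 -c "
from h import *
rel(.4507,-.3148,.25,-1.1)
s=get_state(); im=cv2.imread('pics/w14.png'); g=im.max(2)
# floor of the recesses: mid grey; print bright-run columns on some rows
for r in (100,130,160,190,210): 
  print(r,[ (int(a),int(g[r,a])) for a in range(220,460,8)])
"
```

```text
tcp_pos: [0.4466, -0.3155, 0.2484]
tcp_rot: [[1.0, -0.017, 0.0], [-0.017, -1.0, 0.0], [0.0, -0.0, -1.0]]
wrist_force: [-0.7, -0.6, -0.9]
gripper_width: 0.0033
gripper_force: 59.0
tcp [ 0.4466 -0.3155  0.2484] t 23.55 q [ 0.63  0.35 -0.13  1.99  0.06  0.8  -1.12]
tray_small 0.65 [191. 357.] rect [ 449.3 -359.9] [ 79.1 237. ] 88.6
  pt 0.88 [200. 341.] [ 0.4502 -0.3333]
rel [ 4.3 -1.7 -1.6] [-0.    -0.     0.001]
100 [(220, 203), (228, 248), (236, 252), (244, 252), (252, 252), (260, 250), (268, 250), (276, 228), (284, 42), (292, 241), (300, 249), (308, 109), (316, 170), (324, 172), (332, 155), (340, 250), (348, 244), (356, 176), (364, 32), (372, 31), (380, 31), (388, 28), (396, 29), (404, 31), (412, 180), (420, 249), (428, 250), (436, 251), (444, 250), (452, 249)]
130 [(220, 84), (228, 199), (236, 252), (244, 251), (252, 251), (260, 250), (268, 250), (276, 250), (284, 33), (292, 255), (300, 251), (308, 237), (316, 249), (324, 251), (332, 251), (340, 249), (348, 234), (356, 222), (364, 71), (372, 61), (380, 62), (388, 62), (396, 33), (404, 25), (412, 177), (420, 249), (428, 248), (436, 
[... 400 characters left out ...]
4), (228, 73), (236, 163), (244, 231), (252, 235), (260, 231), (268, 228), (276, 240), (284, 25), (292, 96), (300, 165), (308, 165), (316, 252), (324, 242), (332, 234), (340, 158), (348, 157), (356, 163), (364, 23), (372, 24), (380, 27), (388, 26), (396, 31), (404, 196), (412, 236), (420, 241), (428, 234), (436, 165), (444, 206), (452, 233)]
210 [(220, 32), (228, 164), (236, 143), (244, 237), (252, 244), (260, 245), (268, 238), (276, 232), (284, 35), (292, 89), (300, 161), (308, 159), (316, 249), (324, 243), (332, 237), (340, 157), (348, 157), (356, 158), (364, 20), (372, 20), (380, 24), (388, 22), (396, 26), (404, 176), (412, 248), (420, 241), (428, 243), (436, 181), (444, 243), (452, 237)]
```

```bash
python3 -c "
from h import *
s=get_state(); im=cv2.imread('pics/w14.png'); g=im.max(2).astype(int)
for r in (105,190,210,230): 
  d=g[r]; L=next(c for c in range(300,250,-1) if d[c]<80 and d[c-1]>=80 ); Rr=next(c for c in range(396,440) if d[c]<80 and d[c+1]>=80)
  a,b=w('wrist',(r,L),.02,s),w('wrist',(r,Rr),.02,s); print(r,L,Rr,a[:2],b[:2],'mid',(a+b)[:2]/2, 'w',np.hypot(*(a-b)[:2]))
# scoop extents on slot floor z .005..018
for r in (190,200,210):
  d=g[r]; on=[c for c in range(284,366) if d[c]>80]; print(r,on[0],on[-1],w('wrist',(r,on[0]),.018,s)[:2],w('wrist',(r,on[-1]),.018,s)[:2])
"
```

```text
105 280 407 [ 0.54751699 -0.27479258] [ 0.54538402 -0.39820712] mid [ 0.54645051 -0.33649985] w 0.1234329631935532
190 283 401 [ 0.46467799 -0.2735793 ] [ 0.46250819 -0.39591307] mid [ 0.46359309 -0.33474618] w 0.12235300675925563
210 283 400 [ 0.44357647 -0.27251105] [ 0.44137734 -0.39579226] mid [ 0.4424769  -0.33415166] w 0.12330082807064356
230 284 398 [ 0.42175495 -0.27247293] [ 0.41956442 -0.39460525] mid [ 0.42065969 -0.33353909] w 0.1221519595850032
190 292 359 [ 0.46419611 -0.28272842] [ 0.46293713 -0.35252694]
200 292 359 [ 0.45367372 -0.28227254] [ 0.45240513 -0.35263656]
210 292 359 [ 0.44298065 -0.28180811] [ 0.44170227 -0.35274927]
```

```bash
python3 -c "
from h import *
rel(.4507,-.3165,.0135,-1.4)"
```

```text
rel [  4.3  -0.  234.9] [-0.    -0.     0.006]
```

```bash
python3 -m handwheel '[[[4,0,50,0,0,0.006,0],[4,0,100,0,0,0.006,0],[4,0,150,0,0,0.006,0],[4,0,195,0,0,0.006,0],[4,0,215,0,0,0.006,0],[4,0,225,0,0,0.006,0],[4,0,230,0,0,0.006,0],[4,0,235,0,0,0.006,0],[4,0,235,0,0,0.006,0],[4,0,235,0,0,0.006,0]]]' | egrep 'pos|force'
```

```text
tcp_pos: [0.4509, -0.3176, 0.0144]
wrist_force: [0.4, -0.2, -2.0]
gripper_force: 59.0
```

```bash
python3 -m handwheel '[[[0,0,2,0,0,0,0],[0,0,3,0,0,0,0],[0,0,3,0,0,0,0]]]' | egrep 'pos|force'
```

```text
tcp_pos: [0.4504, -0.3172, 0.0105]
wrist_force: [-0.0, -0.5, -1.0]
gripper_force: 59.1
```

```bash
python3 -m handwheel '[[[0,0,1,0,0,0,0],[0,0,1,0,0,0,0]]]' | egrep 'pos|force'; python3 -m handwheel '[[[0,0,0,0,0,0,30],[0,0,0,0,0,0,30],[0,0,0,0,0,0,30],[0,0,-20,0,0,0,30],[0,0,-60,0,0,0,30],[0,0,-110,0,0,0,30],[0,0,-160,0,0,0,30],[0,0,-210,0,0,0,30],[0,0,-240,0,0,0,30],[0,0,-240,0,0,0,30],[0,0,-240,0,0,0,30]]]' | egrep 'pos|force'; python3 look.py pics/w15.png spanner_medium:.010 tray_small:.021; python3 -c "
from h import *
rel(.5165,.348,.25,1)"
```

```text
tcp_pos: [0.4503, -0.3173, 0.0104]
wrist_force: [-1.6, 1.4, 8.3]
gripper_force: 61.9
tcp_pos: [0.4501, -0.3171, 0.2497]
wrist_force: [-0.3, -0.6, -0.3]
gripper_force: 0.0
tcp [ 0.4501 -0.3171  0.2497] t 26.3 q [ 0.64  0.35 -0.14  1.98  0.07  0.81 -1.13]
spanner_medium 0.94 [192. 322.] rect [ 448.8 -315.3] [ 25.5 188.3] 88.0
tray_small 0.84 [191. 345.] rect [ 450.1 -333.4] [132.  236.8] 88.6
  pt 0.9 [202. 337.] [ 0.4506 -0.3308]
  pt 0.19 [205. 168.] [ 0.4526 -0.1432]
rel [  50.7 -665.9   -1.4] [-0.002  0.003 -0.043]
```

```bash
python3 -m handwheel '[[[50,-666,0,0,0,-0.043,55],[50,-666,0,0,0,-0.043,55],[50,-666,0,0,0,-0.043,55],[50,-666,0,0,0,-0.043,55],[50,-666,0,0,0,-0.043,55],[50,-666,0,0,0,-0.043,55],[50,-666,0,0,0,-0.043,55],[50,-666,0,0,0,-0.043,55],[50,-666,0,0,0,-0.043,55],[50,-666,0,0,0,-0.043,55],[50,-666,0,0,0,-0.043,55],[50,-666,0,0,0,-0.043,55],[50,-666,0,0,0,-0.043,55],[50,-666,0,0,0,-0.043,55],[50,-666,50,0,0,-0.043,55],[50,-666,100,0,0,-0.043,55],[50,-666,130,0,0,-0.043,55],[50,-666,130,0,0,-0.043,55],[50,-666,130,0,0,-0.043,55]]]' | egrep 'pos|force'; python3 look.py pics/w16.png socket_medium:.044
python3 - <<'E'
from h import *
s=get_state(); g=cv2.cvtColor(cv2.imread('pics/w16.png'),6); q=p('wrist',[.5155,.348,.044],s); r,c=map(int,q)
h=cv2.HoughCircles(cv2.medianBlur(g[r-60:r+60,c-60:c+60],3),cv2.HOUGH_GRADIENT,1,20,param1=100,param2=20,minRadius=8,maxRadius=35)
print(q)
for a in ([] if h is None else h[0][:3]): print(a, w('wrist',(a[1]+r-60,a[0]+c-60),.044,s)[:2])
rel(.5155,.348,.0265,1.2)
E
```

```text
tcp_pos: [0.5167, 0.3469, 0.1186]
wrist_force: [0.3, -0.4, 0.0]
gripper_force: 0.0
tcp [0.5167 0.3469 0.1186] t 28.4 q [-0.47  0.62 -0.28  1.92  0.27  0.64 -2.47]
socket_medium 0.59 [247. 323.] rect [520.3 348.4] [30.2 21.9] 1.0
  pt 0.96 [240. 323.] [0.5163 0.3482]
[257.61236877 326.07325107]
[56.5 58.5 17.4] [0.51690924 0.35034795]
rel [-3.1  0.5 94.9] [-0.002 -0.003 -0.003]
```

```bash
python3 -m handwheel '[[[-2,0.5,30,0,0,0,55],[-2,0.5,60,0,0,0,55],[-2,0.5,80,0,0,0,55],[-2,0.5,94,0,0,0,55],[-2,0.5,94,0,0,0,55],[-2,0.5,94,0,0,0,55]]]' | egrep 'pos|force'; python3 -m handwheel '[[[0,0,0,0,0,0,8],[0,0,0,0,0,0,8],[0,0,0,0,0,0,8],[0,0,0,0,0,0,8]]]'
```

```text
tcp_pos: [0.5157, 0.3476, 0.0264]
wrist_force: [0.9, -0.2, -0.1]
gripper_force: 0.0
t: 29.55
tcp_pos: [0.5157, 0.3475, 0.0267]
tcp_rot: [[1.0, 0.018, 0.002], [0.018, -1.0, 0.001], [0.002, -0.001, -1.0]]
wrist_force: [-1.4, -0.6, 5.2]
gripper_width: 0.0206
gripper_force: 58.5
```

```bash
python3 -m handwheel '[[[0,0,-3,0,0,0,8],[0,0,-6,0,0,0,8],[0,0,-10,0,0,0,8],[0,0,-15,0,0,0,8],[0,0,-25,0,0,0,8],[0,0,-70,0,0,0,8],[0,0,-120,0,0,0,8],[0,0,-170,0,0,0,8],[0,0,-220,0,0,0,8],[0,0,-220,0,0,0,8],[0,0,-220,0,0,0,8]]]' | egrep 'pos|force|width'
python3 - <<'E'
from h import *
im=camera('wrist'); cv2.imwrite('pics/w17.png',im[:,:,::-1])
for o in regions_of('wrist','socket_medium')[:3]: print(o['score'],o['pixel'],o['mask'].sum())
a=np.radians(-1.4);R=np.array([[np.cos(a),-np.sin(a)],[np.sin(a),np.cos(a)]])
q=R@[.054,-.0345]+[.4503,-.334]; print(q); rel(*q,.25,88.6)
E
```

```text
tcp_pos: [0.5153, 0.3473, 0.2476]
wrist_force: [0.2, -0.4, -1.6]
gripper_width: 0.0206
gripper_force: 60.4
0.81 [312.3, 324.1] 3516
[ 0.50344097 -0.36980904]
rel [-23.2 715.4  -4.3] [-0.     0.003 -1.529]
```

The middle socket is held (region at (312,324) between the pads). I'll carry it to the small tray.

```bash
python3 -m handwheel '[[[-23,715,-4,0,0,-1.529,8],[-23,715,-4,0,0,-1.529,8],[-23,715,-4,0,0,-1.529,8],[-23,715,-4,0,0,-1.529,8],[-23,715,-4,0,0,-1.529,8],[-23,715,-4,0,0,-1.529,8],[-23,715,-4,0,0,-1.529,8],[-23,715,-4,0,0,-1.529,8],[-23,715,-4,0,0,-1.529,8],[-23,715,-4,0,0,-1.529,8],[-23,715,-4,0,0,-1.529,8],[-23,715,-4,0,0,-1.529,8],[-23,715,-4,0,0,-1.529,8],[-23,715,-4,0,0,-1.529,8],[-23,715,-4,0,0,-1.529,8],[-23,715,-4,0,0,-1.529,8],[-23,715,-4,0,0,-1.529,8],[-23,715,-4,0,0,-1.529,8],[-23,715,-4,0,0,-1.529,8]]]' | egrep 'pos|rot|force|width'; python3 -c "
from h import *
rel(.5035,-.3693,.05,88.6)"
```

```text
tcp_pos: [0.5049, -0.3661, 0.2487]
tcp_rot: [[0.021, 1.0, -0.001], [1.0, -0.021, 0.001], [0.001, -0.001, -1.0]]
wrist_force: [-0.4, 0.4, -0.8]
gripper_width: 0.0206
gripper_force: 60.4
rel [ -3.6  -1.1 198.7] [-0.001 -0.001  0.004]
```

Now down to just above the recess, with a check there before the last few millimetres.

```bash
python3 -m handwheel '[[[-3.5,-1,50,0,0,0.004,8],[-3.5,-1,100,0,0,0.004,8],[-3.5,-1,150,0,0,0.004,8],[-3.5,-1,190,0,0,0.004,8],[-3.5,-1,206,0,0,0.004,8],[-3.5,-1,210,0,0,0.004,8],[-3.5,-1,210,0,0,0.004,8],[-3.5,-1,210,0,0,0.004,8]]]' | egrep 'pos|force'
python3 - <<'E'
from h import *
im=camera('wrist'); cv2.imwrite('pics/w18.png',im[:,:,::-1])
s=get_state(); g=im.max(2)
# recess far (camera-side) edge pieces: bright floor between dark foam
for r in (255,262,270,280,290): print(r,''.join('%4d'%g[r,c] for c in range(240,410,8)))
a=np.radians(-1.4);R=np.array([[np.cos(a),-np.sin(a)],[np.sin(a),np.cos(a)]])
for dx in(-.02,.02):
  for dy in(-.02,.02): print(np.round(p('wrist',[*(R@[.054+dx,-.0345+dy]+[.4503,-.334]),.018],s)))
E
```

```text
tcp_pos: [0.5055, -0.3724, 0.0415]
wrist_force: [0.7, -0.6, 0.1]
gripper_force: 60.4
255   11  16  20  17  25 144 154 157 156 156 158 152 158 154 141  22  19  22  28  30  24  27
262   25  25  28  23  26 143 153 153 154 155 154 157 157 157 112  25  19  23  23  25  18  27
270   23  19  24  27  21 132 157 156 155 155 157 156 156 158 113  17  21  27  25  23  24  21
280   19  25  26  22  26 107 155 153 156 146 213 224 150 158 102  23  24  24  20  25  18  23
290   21  23  24  22  25  88 148  95 195 146 153 164 151 157 104  90  21  22  22  29  24  20
[320. 281.]
[247. 277.]
[319. 358.]
[246. 360.]
```

```bash
python3 -c "
from h import *
rel(.5035,-.3693,.0215,88.6); print(get_state()['tcp_pos'])
g=cv2.imread('pics/w18.png').max(2); print([(r,int(g[r,300]),int(g[r,340])) for r in range(225,262,3)])"
```

```text
rel [ 3.3 -2.  20.1] [ 0.004  0.002 -0.003]
[ 0.50536931 -0.37263245  0.04164068]
[(225, 13, 15), (228, 19, 24), (231, 26, 27), (234, 19, 24), (237, 26, 26), (240, 30, 29), (243, 24, 21), (246, 61, 69), (249, 102, 105), (252, 152, 156), (255, 156, 157), (258, 157, 154), (261, 155, 156)]
```

```bash
python3 -m handwheel '[[[3,-1.5,0,0,0,0,8],[3,-1.5,8,0,0,0,8],[3,-1.5,14,0,0,0,8],[3,-1.5,19,0,0,0,8],[3,-1.5,19,0,0,0,8],[3,-1.5,19,0,0,0,8]]]' | egrep 'pos|force'
```

```text
tcp_pos: [0.502, -0.3688, 0.0198]
wrist_force: [-0.4, 0.2, -0.8]
gripper_force: 60.6
```

```bash
python3 -m handwheel '[[[0,0,1.2,0,0,0,8],[0,0,1.8,0,0,0,8],[0,0,1.8,0,0,0,8]]]' | egrep 'pos|force'
```

```text
tcp_pos: [0.5021, -0.3689, 0.0197]
wrist_force: [-3.1, 1.2, 9.8]
gripper_force: 61.6
```

Contact, and at the expected height. I'll release, rise and check.

```bash
python3 -m handwheel '[[[0,0,-1,0,0,0,40],[0,0,-1,0,0,0,40],[0,0,-1,0,0,0,40],[0,0,-20,0,0,0,40],[0,0,-60,0,0,0,40],[0,0,-110,0,0,0,40],[0,0,-160,0,0,0,40],[0,0,-210,0,0,0,40],[0,0,-230,0,0,0,40],[50,0,-230,0,0,0,40],[100,0,-230,0,0,0,40],[100,0,-230,0,0,0,40],[100,0,-230,0,0,0,40]]]' | egrep '^t|pos|force'; python3 look.py pics/w19.png socket_medium:.037 socket_large:.043 spanner_medium:.01 spanner_large:.01
```

```text
t: 35.7
tcp_pos: [0.5051, -0.2671, 0.2486]
tcp_rot: [[0.024, 1.0, -0.0], [1.0, -0.024, -0.0], [-0.0, -0.0, -1.0]]
wrist_force: [0.2, -1.6, -0.6]
gripper_force: 0.0
tcp [ 0.5051 -0.2671  0.2486] t 35.7 q [ 0.87  0.44 -0.62  1.92  0.33  0.88  0.06]
socket_medium 0.59 [296. 325.] rect [ 502.2 -360.6] [32.1 20.7] 88.6
  pt 0.96 [289. 325.] [ 0.5046 -0.3645]
socket_large 0.92 [118. 333.] rect [ 515.1 -176.4] [27.9 28.5] 88.6
  pt 0.61 [117. 332.] [ 0.5167 -0.1765]
spanner_medium 0.97 [248. 275.] rect [ 448.2 -315.1] [ 28.3 187.8] 88.6
spanner_large 0.74 [ 58. 271.] rect [ 451. -119.] [228.7  35.9] 2.2
```

View pics/w19.png

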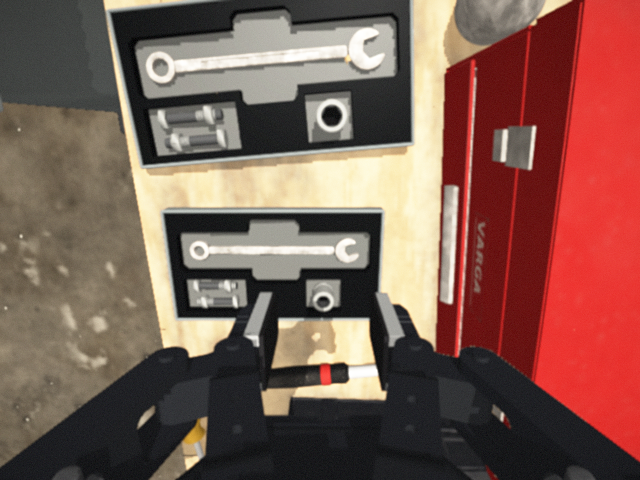

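Both kits are complete. The large spanner at (58,270) and large socket at (116,332) are in the large tray; the middle spanner at (250,275) and middle socket at (297,323) are in the small one, with the sockets upright. I'll hand in.

```bash
python3 -c "
from bench import *
print(close_job())"
```

```text
the job is handed in; nothing more can be done
None
```

I handed the job in at about 36 s: the last picture shows each kit's spanner flat in its slot and its socket upright in the square recess, and the smallest spanner and socket were never touched.

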